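Put the plug gauge away in the push-push gauge drawer

ROBOT

A 6-joint arm with a two-finger parallel gripper is mounted at the origin on a cart in front of the work surface, level with it; the furniture and walls round the work are solid. World frame = base frame: x ahead of the robot, y to its left, z up, the work surface at z = 0. Lengths are in m, angles in rad, forces in N, time in s.
With the tool pointing down it reaches from about 0.3 to 0.75 m from the base axis. Payload 8.5 kg.
Tool frame: the origin (TCP) lies where the fingers leave the gripper's body, on its centre line; the fingertips stand 64 mm ahead of it and the grasp point (between the pads) lies 45 mm ahead of it; z points along the fingers, y is the line along which they close (so a half turn about z gives the same grasp; the last joint's range is limited). The gripper opens to 88 mm and grips with 3 to 60 N. Pads are 18 mm wide; open, the fingers measure 123 mm over their backs; the gripper's body (75 mm by 187 mm) begins 45 mm behind the grasp point.
Start: joints at [-1.536, 0.381, 1.297, -0, 1.464, -0.215], TCP at [0.136, -0.533, 0.303] pointing down, gripper open.
Joint ranges: [-3.11, 3.11], [-0.89, 2.33], [0.22, 2.48], [-1.42, 4.56], [0.17, 2.85], [-2.88, 2.88]. Speed limits (rad/s): [2.39, 2.39, 3.14, 3.14, 3.14, 3.14].

INTERFACE

Orientations are given as a rotation vector (axis times angle).
In Python, from plant import robot gives the robot as it stands.
- The arm moves only by the shell command python3 -m pendant 'ROWS' [FORCE]. ROWS is a JSON object whose one key "series" holds one flat list of numbers, 7 for each row, row after row: the shift along the tool's x, y, z in cm, then the turn, a rotation vector about the tool's x, y, z in degrees, then the closure, from -1 (fully open) to 1 (shut). In form: {"series": [x, y, z, wx, wy, wz, grip, x, y, z, wx, wy, wz, grip, ...]}. A call has exactly 5 rows; each row shifts and turns the commanded pose from where the row before left it, along the tool's axes as they then stand; what a row does not reach is not made up. A row lasts 1/10 s, in which the tool goes at most 50 mm and 8.59 degrees, less where a joint would pass 70% of its speed; a pose out of reach is approached as far as the arm can. A call with a gripper value outside its range is refused whole. The fingers move at their own pace and stop on an object; FORCE is the grip in N (left out, the last holds). Time passes only in rows, so rows that do not move let the fingers close, or fill a call up. It gives the time, the measured TCP pose, the force, the opening and the grip force at its end, in the units of the state.
- robot.get_state(): the state, without advancing time (a new reading comes with each control period).
- robot.grab_frame(name): name is "side" or "top" or "wrist"; returns the picture (400x640x3 uint8, red, green, blue); there is no depth.
- robot.camera_info(name): a dict with "fx", "fy", "cx", "cy" (pixels), "cam_to_world" (4x4, takes a point from camera to world coordinates); the wrist camera has in their place "tool_from_camera" (4x4, takes a point from camera to tool coordinates, whose origin is the TCP and whose axes are the flange's). Camera axes: x right, y down, z forward; pixel columns grow to the right and rows downward; lengths in m; the calibration is good to about 2 mm. A picture is of the moment at which its call begins: read the wrist's pose just before it. camera_info takes no time and is no camera call.
- robot.hand_in(): hands the job in; it is judged then, once.
Trained networks look in the newest picture that a camera, given by its name, has taken for a name from the list of things; names that differ only in an ending like _2 or _b are one class to them, and where a whole thing is asked for, a point or a joint stands for the part that bears it (a point fixed in the world has none). Each returns a list of dicts, best first, with "confidence" (0 to 1); they miss things now and then, are a little off and sometimes report something else, mostly with a low value. They report only what shows in the picture. A call takes as long as a camera call. They do not tell look-alikes from the thing itself.
- robot.recognise(label, camera): "centre" ([column, row] as shares, 0 to 1, of the picture: columns of its width, rows of its height, amid what is visible of it).
- robot.cut_out(label, camera): "pixels" (400x640 bool, what is visible of it) and "centre" ([column, row] as shares, 0 to 1, of the picture: columns of its width, rows of its height, amid what is visible of it).
- robot.spot_point(label, camera): "centre" ([column, row] as shares, 0 to 1, of the picture: columns of its width, rows of its height: a listed point, or the origin of a listed thing).
The state is a dict: "t": time; "qpos": joint angles; "qd": joint speeds; "joint_torque": joint torques, N m; "eef_pos": TCP position; "ee_rot": TCP orientation; "force": force on the tool from outside, world axes, zero at the start; "moment": the same for the moment, N m; "grip_width": finger opening in m; "gripper_force": force on a finger pad.
Only numpy, scipy, OpenCV 4.12 (cv2) and the standard library are available. Lean on these libraries where they do the work, as an engineer would, in place of code of your own. Each camera call takes 0.05 s, during which the arm holds its last target. There are 200 camera calls.

TASK

The gauge drawer is locked shut by a push-push catch: press its knob in until the catch lets go and the drawer springs open, lay the plug gauge in the drawer's V cradle, then push the drawer in again until the catch locks, so that it stays shut flush by itself with the gauge in it. The catch is worn and gives way at a different depth each time, so press by feel and keep every push on the drawer under 20 N; leave the other things on the bench where they are.

Things in the scene. Friction and masses are not known exactly. Their poses are not given: they have to be found in the camera images.
- cabinet: low grey steel cabinet fixed to the bench, 160 (x) x 170 (y) x 64 high mm, with one drawer in its open front. Origin on the bench under the middle of the front face; its x axis points into the cabinet (the direction in which the drawer is pushed), so the drawer comes out along -x.
- drawer: drawer: aluminium front panel 146 wide, 8 thick, top edge 48 mm over the bench, with a steel tray behind it (floor 15 mm over the bench). Origin at bench level under the middle of the panel's outer face, axes as the cabinet's. Locked, that face is flush with the cabinet's front; open, it stands 100 mm out, leaving 92 mm between panel and cabinet free from above.
- drawer_slide (a joint): drawer position, m: 0 locked, 0.100 open, negative pressed in past locked. A spring drives it out with 6 N shut, 3.5 N open; drag 22 N per m/s. 8 to 27 mm past locked (unseen, differs each start) it meets a stiff sprung stop: pushing that with 12 to 15 N in all, then letting go, switches the catch: locked, open, locked. A shallower press may switch nothing.
- drawer_knob (a point): middle of the flat outer face of the drawer's round polished steel knob (30 mm dia), 40 mm in front of the panel's outer face and 34 mm over the bench; moves with the drawer; axes as the cabinet's. Pushing here along the cabinet's +x works the catch.
- drawer_cradle (a point): where the middle of the gauge's axis lies when it rests in the V cradle: 40 mm over the bench, 52 mm behind the panel's outer face; moves with the drawer, axes as the cabinet's. The gauge lies along y, either way round, in two black V blocks (6 mm thick, at y = -27 and +27 mm, 45-degree flanks, about 30 mm wide at the top, 46 mm over the bench); 48 mm free between them for fingers.
- plug_gauge: go/no-go plug gauge lying on the bench: light metal round handle 15 mm dia with a thinner plug (12 mm dia) at each end, 123 mm long along its y axis, 60 g. Origin at the middle of its length on the underside (z up at the start, axis 7 mm higher). Its centre of mass is within 3 mm of the origin.
- plug_gauge_mid (a point): the middle of the gauge's axis, 7 mm above its origin.
- marker: bystander: marker pen, 135 mm long, lying; leave it
- stud_cup: bystander: white cup, 66 mm dia x 73 mm; leave it
- hex_key: bystander: black hex key, 34x92x4 mm; leave it
- masking_tape: bystander: roll of masking tape, 100 mm dia x 25 mm; leave it
Mind the look-alikes: they are no part of the job. What is shaped like the plug_gauge but pink or red is not meant.

How it is judged:
By the outcome, as a careful person would: the job done as asked, in the order asked, and still so for the second after the job is handed in, with the robot touching nothing.
It also fails if it takes over 72 s, if anything falls off the work surface, if the arm or the gripper's body presses on something with over 40 N, if the wrist force passes 120 N, or if a joint passes its speed limit or range.

## Working session

There is one attempt and no reset: what is moved stays moved. The work goes in short steps, Python scripts to look and compute and a shell command to move; the robot and the scene stay as the last step left them, time stands still between calls to the robot, and variables do not carry over. Pictures are saved under pics/ and viewed, at most 10 in all, crops included, and the job is handed in when it is done.

```bash
ls; mkdir -p pics; cat > h.py <<'E'
from plant import robot
import numpy as np, cv2
from scipy.spatial.transform import Rotation as R
def ci(n):
    c=robot.camera_info(n)
    if n!="wrist": return c,np.array(c["cam_to_world"])
    s=robot.get_state(); T=np.eye(4); T[:3,:3]=R.from_rotvec(s["ee_rot"]).as_matrix(); T[:3,3]=s["eef_pos"]
    return c,T@np.array(c["tool_from_camera"])
def ray(n,px):
    c,T=ci(n); d=np.array([(px[0]-c["cx"])/c["fx"],(px[1]-c["cy"])/c["fy"],1.])
    return T[:3,3],T[:3,:3]@d/np.linalg.norm(d)
def tri(rays):
    A=sum(np.eye(3)-np.outer(d,d) for o,d in rays); b=sum((np.eye(3)-np.outer(d,d))@o for o,d in rays)
    p=np.linalg.solve(A,b); return p,[round(1e3*np.linalg.norm((np.eye(3)-np.outer(d,d))@(p-o)),1) for o,d in rays]
def onz(r,z): o,d=r; return o+d*(z-o[2])/d[2]
def snap(n,f): im=robot.grab_frame(n); cv2.imwrite("pics/"+f,im[:,:,::-1]); return im
def px(d): return np.array(d["centre"])*[640,400]
E
python3 - <<'E'
from h import *
a=snap("side","a.png");b=snap("top","b.png")
s=robot.get_state();print(s["t"],s["eef_pos"],s["ee_rot"])
for n in("side","top"):
  print(n,robot.camera_info(n)["fx"],np.round(ci(n)[1][:3],3).tolist())
  for l in("drawer_knob","drawer_cradle","plug_gauge_mid","plug_gauge","cabinet","drawer"):
    for d in robot.spot_point(l,n)[:3]: print(n,l,round(d["confidence"],2),px(d).round(1), onz(ray(n,px(d)),.007).round(3) if n=="top" else "")
cv2.imwrite("pics/ab.png",cv2.resize(np.vstack([a,b])[:,:,::-1],(480,600)))
E
```

```text
pics
0.1 [ 0.13599355 -0.53275397  0.30225895] [-3.11595891e+00 -3.91352223e-01 -1.24356254e-04]
side 422.513549272307 [[-1.0, -0.002, -0.031, 0.558], [0.027, 0.411, -0.911, 1.095], [0.014, -0.912, -0.411, 0.582]]
side drawer_knob 0.49 [312.4 199.9] 
side plug_gauge_mid 0.66 [325.4 235.7] 
side plug_gauge_mid 0.65 [345.6 266.4] 
side plug_gauge_mid 0.6 [371.8 221.2] 
side plug_gauge 0.66 [348.1 271.3] 
side plug_gauge 0.51 [326.2 242.2] 
side plug_gauge 0.46 [371.4 222.1] 
side cabinet 0.74 [295.6 206.9] 
side drawer 0.51 [298.6 210.6] 
side drawer 0.48 [296.7 207.6] 
top 437.3544835476064 [[0.007, -0.999, 0.031, 0.464], [-1.0, -0.006, 0.011, -0.026], [-0.011, -0.031, -0.999, 1.333]]
top drawer_knob 0.72 [356.  186.2] [ 0.543 -0.124  0.007]
top plug_gauge_mid 0.73 [288.8 197.1] [0.508 0.08  0.007]
top plug_gauge_mid 0.71 [320.8 246. ] [ 0.361 -0.018  0.007]
top plug_gauge_mid 0.54 [236.6 210.8] [0.466 0.238 0.007]
top plug_gauge 0.76 [242.2 215. ] [0.453 0.221 0.007]
top plug_gauge 0.6 [325.7 248.4] [ 0.354 -0.033  0.007]
top plug_gauge 0.56 [289.5 198.7] [0.504 0.078 0.007]
top cabinet 0.65 [353.6 176.5] [ 0.572 -0.117  0.007]
top drawer 0.57 [353.8 174.2] [ 0.579 -0.117  0.007]
```

View pics/a.png

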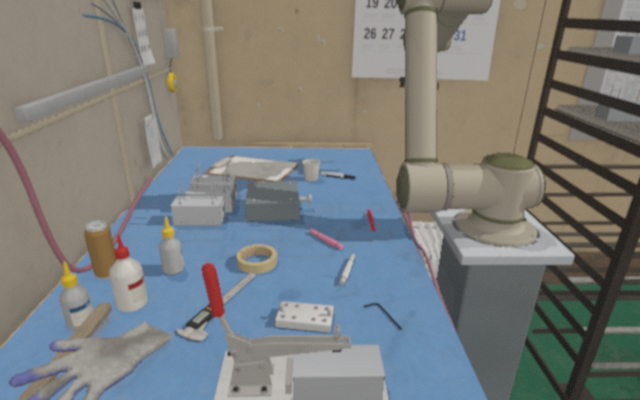

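View pics/b.png

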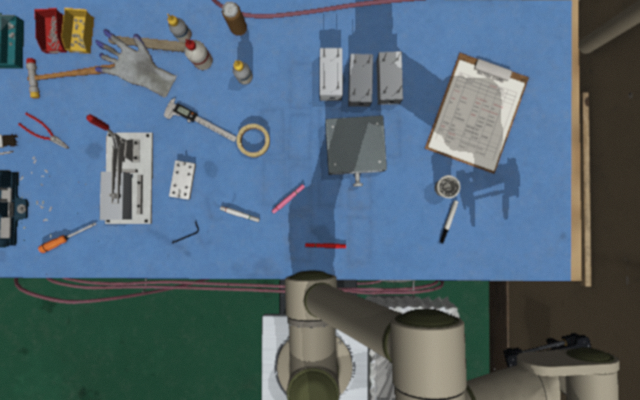

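The candidates for the gauge are the white pen-like rod at top (239,213) / side (347,268), a pink rod at top (289,198), and a red rod at top (325,245). The marker at top (449,222) could also be mistaken for it. I choose the white/light metal rod. The cabinet is at top (356,145) with its knob at about (357,182).

```bash
python3 - <<'E'
from h import *
a=cv2.imread("pics/a.png");b=cv2.imread("pics/b.png")
cr=[cv2.resize(x,(400,300),interpolation=cv2.INTER_CUBIC) for x in (b[190:235,210:270],a[245:290,317:377],b[105:195,300:420],a[165:225,235:315])]
cv2.imwrite("pics/c.png",np.vstack([np.hstack(cr[:2]),np.hstack(cr[2:])]))
out={}
for n in("side","top"):
  for l in("plug_gauge","drawer_knob","cabinet"):
    robot.grab_frame(n)
    for d in robot.cut_out(l,n):
      ys,xs=np.nonzero(d["pixels"]); r=cv2.minAreaRect(np.c_[xs,ys].astype(np.float32))
      print(n,l,round(d["confidence"],2),px(d).round(1),len(xs),cv2.boxPoints(r).round(1).tolist(),a[ys,xs].mean(0).round() if n=="side" else b[ys,xs].mean(0).round())
s=ray("side",(347,268));print(tri([s,ray("top",(239,213))]))
print("knob",tri([ray("side",(312.4,199.9)),ray("top",(356,186))]))
print(np.round(robot.camera_info("wrist")["tool_from_camera"],3).tolist(),robot.camera_info("wrist")["fx"], R.from_rotvec(robot.get_state()["ee_rot"]).as_matrix().round(3).tolist())
for p in ((330,175.5),(384,172.5),(328,120),(383,118)): print(onz(ray("top",p),.064).round(3))
E
```

```text
side plug_gauge 0.64 [330.1 240.3] 134 [[309.6000061035156, 233.8000030517578], [311.6000061035156, 229.8000030517578], [342.79998779296875, 245.39999389648438], [340.79998779296875, 249.39999389648438]] [127. 106. 166.]
side plug_gauge 0.6 [372.7 220.7] 98 [[365.79998779296875, 210.3000030517578], [370.29998779296875, 209.1999969482422], [375.6000061035156, 230.60000610351562], [371.20001220703125, 231.6999969482422]] [ 75.  62. 130.]
side plug_gauge 0.58 [346.9 269.2] 159 [[338.6000061035156, 283.0], [350.20001220703125, 253.89999389648438], [355.3999938964844, 256.0], [343.79998779296875, 285.1000061035156]] [173. 175. 176.]
side cabinet 0.7 [272.4 200.2] 2092 [[245.0, 181.0], [310.0, 181.0], [310.0, 220.0], [245.0, 220.0]] [107. 105.  99.]
top plug_gauge 0.67 [286.9 203. ] 163 [[271.3999938964844, 209.0], [300.29998779296875, 184.89999389648438], [303.3999938964844, 188.6999969482422], [274.5, 212.8000030517578]] [131. 106. 179.]
top plug_gauge 0.57 [237.6 215.2] 181 [[219.89999389648438, 210.3000030517578], [221.60000610351562, 205.1999969482422], [258.79998779296875, 217.600006
[... 424 characters left out ...]
.6999969482422], [257.3999938964844, 222.8000030517578]] [165. 164. 161.]
top cabinet 0.34 [447.5 216.7] 175 [[439.5, 240.5], [452.70001220703125, 200.89999389648438], [457.5, 202.5], [444.29998779296875, 242.10000610351562]] [125. 127. 127.]
(array([0.4579957 , 0.23038435, 0.00858861]), [np.float64(1.2), np.float64(1.2)])
knob (array([ 0.53896889, -0.12211518,  0.03050895]), [np.float64(3.0), np.float64(3.0)])
[[-0.0, -0.961, -0.277, 0.07], [1.0, 0.0, -0.002, -0.0], [0.002, -0.277, 0.961, -0.081], [0.0, 0.0, 0.0, 1.0]] 290.0006992781726 [[0.969, 0.247, -0.0], [0.247, -0.969, 0.0], [-0.0, -0.0, -1.0]]
[ 0.57  -0.044  0.064]
[ 0.58  -0.201  0.064]
[ 0.732 -0.037  0.064]
[ 0.739 -0.198  0.064]
```

View pics/c.png

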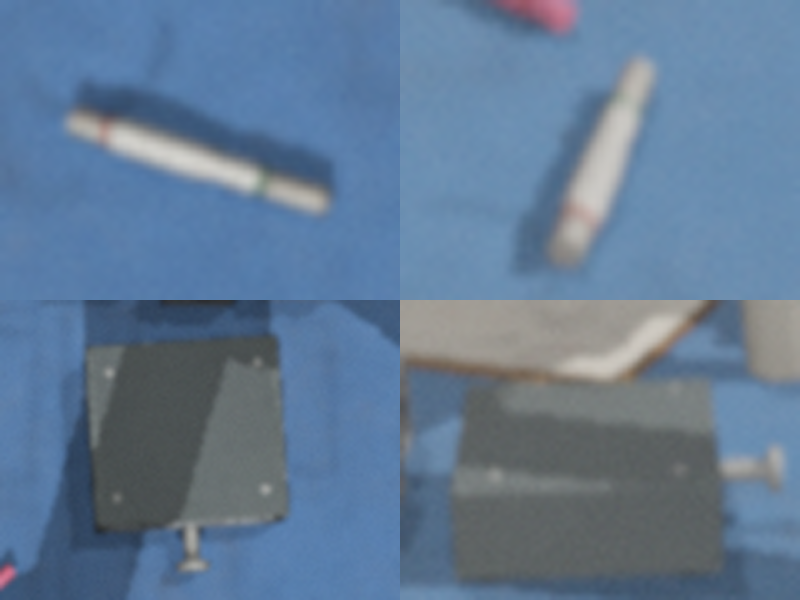

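The crop shows the white handle with a red and a green ring and steel plugs, which makes it the plug gauge, centred at top (238,214). The other two panels show the cabinet with its knob shaft at top (357,182). Next I move the wrist camera over the cabinet front.

```bash
python3 -m pendant '{"series":[3.5,-2.35,0.4,0,0,0,1, 3.5,-2.35,0.4,0,0,0,1, 3.5,-2.35,0.4,0,0,0,1, 3.5,-2.35,0.4,0,0,0,1, 3.5,-2.35,0.4,0,0,0,1]}' 30
python3 -m pendant '{"series":[3.5,-2.35,0.4,0,0,0,1, 3.5,-2.35,0.4,0,0,0,1, 3.5,-2.35,0.4,0,0,0,1, 3.5,-2.35,0.4,0,0,0,1, 3.5,-2.35,0.4,0,0,0,1]}'
python3 -m pendant '{"series":[3.5,-2.35,0.4,0,0,0,1, 3.5,-2.35,0.4,0,0,0,1, 3.5,-2.35,0.4,0,0,0,1, 0,0,0,0,0,5.6,1, 0,0,0,0,0,5.6,1]}'
python3 - <<'E'
from h import *
s=robot.get_state();print(s["t"],s["eef_pos"],s["qd"].round(3) if hasattr(s["qd"],"round") else s["qd"],s["force"])
w=snap("wrist","d.png")
for l in("drawer_knob","drawer","cabinet"):
  for d in robot.spot_point(l,"wrist")[:2]: print(l,round(d["confidence"],2),px(d).round(1),[onz(ray("wrist",px(d)),z).round(3) for z in (.034,.0)])
E
```

```text
t: 1.8
eef_pos: [0.2773, -0.3744, 0.2828]
ee_rot: [3.117, 0.391, 0.0]
force: [0.2, -0.6, 0.6]
grip_width: 0.0503
gripper_force: 0.0
t: 2.3
eef_pos: [0.418, -0.2172, 0.2628]
ee_rot: [3.117, 0.391, 0.001]
force: [-0.0, -0.7, -0.4]
grip_width: 0.0103
gripper_force: 0.0
t: 2.8
eef_pos: [0.5019, -0.1232, 0.2505]
ee_rot: [-3.14, -0.083, 0.0]
force: [0.5, 0.2, -0.7]
grip_width: 0.0003
gripper_force: 0.0
2.8 [ 0.50193197 -0.12322677  0.25046847] [-0.026 -0.01   0.006 -0.    -0.001  0.971] [ 0.49145728  0.18454931 -0.67475762]
drawer_knob 0.76 [323.7 148.4] [array([ 0.542, -0.127,  0.034]), array([ 0.538, -0.128,  0.   ])]
drawer 0.9 [324.3 111.5] [array([ 0.577, -0.126,  0.034]), array([ 0.578, -0.126,  0.   ])]
cabinet 0.87 [322.6 104.6] [array([ 0.584, -0.124,  0.034]), array([ 0.585, -0.124,  0.   ])]
```

View pics/d.png

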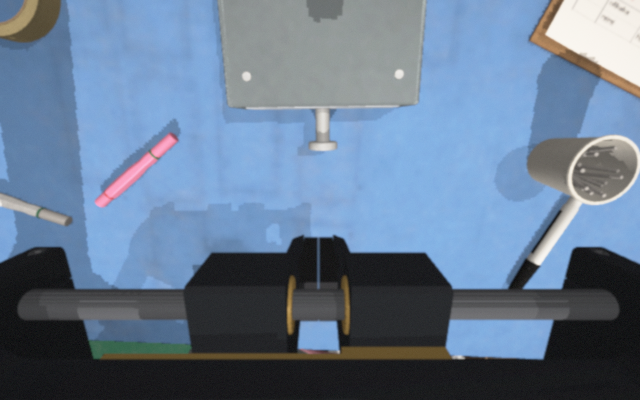

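The wrist view shows the cabinet front edge from (227,106) to (419,103) and the knob face at (323,149). The pink rod is at (137,170) and the white gauge's end is at (65,220).

```bash
python3 - <<'E'
from h import *
g=robot.grab_frame("wrist"); gr=cv2.cvtColor(g,cv2.COLOR_RGB2GRAY)
s=robot.get_state();print(s["eef_pos"],s["ee_rot"],s["force"])
for L in cv2.createLineSegmentDetector().detect(gr)[0][:,0]:
  if L[[1,3]].max()<160 and 200<L[[0,2]].min() and L[[0,2]].max()<440 and np.hypot(L[2]-L[0],L[3]-L[1])>35:
    p,q=[onz(ray("wrist",x),.064) for x in (L[:2],L[2:])]; v=q-p
    a=np.degrees(np.arctan2(v[1],v[0])); print(L.round(1),p[:2].round(4),q[:2].round(4),"ang%90",round((a+45)%90-45,2))
rs=[ray("wrist",px(robot.spot_point("drawer_knob","wrist")[0]))]
print(tri(rs+[ray("side",(312.4,199.9)),ray("top",(356,186))]), onz(rs[0],.034))
E
```

```text
[ 0.50123852 -0.12462279  0.25081079] [3.14033990e+00 8.82639276e-02 1.73741085e-04] [ 0.41351383 -0.06828258  0.44435937]
[328.1 107.4 394.4 107.2] [ 0.5802 -0.1287] [ 0.5837 -0.1869] ang%90 3.45
[246.9 108.8 314.4 107.6] [ 0.575  -0.0572] [ 0.5794 -0.1166] ang%90 4.22
[395.6 103.8 246.9 105.3] [ 0.5866 -0.1876] [ 0.578  -0.0572] ang%90 3.77
[218.3   0.6 227.6 101.8] [ 0.6568 -0.0352] [ 0.58   -0.0404] ang%90 3.87
[274.4 120.4 225.6 121.9] [ 0.5665 -0.0816] [ 0.5628 -0.0381] ang%90 4.85
[374.4 119.7 329.4 120.7] [ 0.5721 -0.1705] [ 0.569  -0.1305] ang%90 4.41
(array([ 0.53975628, -0.12439987,  0.02910261]), [np.float64(2.5), np.float64(3.8), np.float64(3.1)]) [ 0.54177515 -0.12634514  0.034     ]
```

Cabinet yaw is 3.85° and the knob face is at about (0.541, -0.126, 0.034). That agrees with the cabinet front at x=0.580 less 40 mm.

```bash
python3 -m pendant '{"series":[0,0.4,0,0,0,-0.6,1, 0,0,4.2,0,0,0,1, 0,0,4.2,0,0,0,1, 0,0,4.2,0,0,0,1, 0,0,4.1,0,0,0,1]}'
python3 -m pendant '{"series":[0.8,0,0,0,0,0,1, 0.8,0,0,0,0,0,1, 0.4,0,0,0,0,0,1, 0.3,0,0,0,0,0,1, 0,0,0,0,0,0,1]}'
```

```text
t: 3.6
eef_pos: [0.5014, -0.1288, 0.0824]
ee_rot: [3.139, 0.103, 0.001]
force: [0.4, -0.1, -0.8]
grip_width: 0.0004
gripper_force: 0.0
t: 4.1
eef_pos: [0.5252, -0.127, 0.0851]
ee_rot: [3.139, 0.103, 0.004]
force: [-0.8, -0.5, 0.2]
grip_width: 0.0003
gripper_force: 0.0
```

```bash
python3 -m pendant '{"series":[0.2,0,0,0,0,0,1, 0.15,0,0,0,0,0,1, 0.1,0,0,0,0,0,1, 0.1,0,0,0,0,0,1, 0,0,0,0,0,0,1]}'
python3 -m pendant '{"series":[0.1,0,0,0,0,0,1, 0.1,0,0,0,0,0,1, 0.1,0,0,0,0,0,1, 0.1,0,0,0,0,0,1, 0,0,0,0,0,0,1]}'
```

```text
t: 4.6
eef_pos: [0.53, -0.1266, 0.0837]
ee_rot: [-3.14, -0.102, 0.0]
force: [0.6, -0.6, 0.2]
grip_width: 0.0004
gripper_force: 0.0
t: 5.1
eef_pos: [0.5332, -0.1262, 0.0835]
ee_rot: [-3.139, -0.102, 0.004]
force: [-6.5, -1.9, 2.0]
grip_width: 0.0004
gripper_force: 2.8
```

```bash
python3 -m pendant '{"series":[0.1,0,0,0,0,0,1, 0.1,0,0,0,0,0,1, 0.1,0,0,0,0,0,1, 0.1,0,0,0,0,0,1, 0.1,0,0,0,0,0,1]}'
python3 -m pendant '{"series":[0.06,0,0,0,0,0,1, 0.06,0,0,0,0,0,1, 0,0,0,0,0,0,1, 0,0,0,0,0,0,1, 0,0,0,0,0,0,1]}'
```

```text
t: 5.6
eef_pos: [0.538, -0.1259, 0.0836]
ee_rot: [-3.139, -0.102, 0.005]
force: [-7.5, -2.0, 2.7]
grip_width: 0.0002
gripper_force: 3.4
t: 6.1
eef_pos: [0.5392, -0.1258, 0.0835]
ee_rot: [-3.139, -0.102, 0.004]
force: [-5.6, -1.5, 2.0]
grip_width: 0.0002
gripper_force: 3.0
```

```bash
python3 -m pendant '{"series":[0.05,0,0,0,0,0,1, 0.05,0,0,0,0,0,1, 0,0,0,0,0,0,1, 0,0,0,0,0,0,1, 0,0,0,0,0,0,1]}' | sed -n '2p;4p'
python3 -m pendant '{"series":[0.05,0,0,0,0,0,1, 0.05,0,0,0,0,0,1, 0,0,0,0,0,0,1, 0,0,0,0,0,0,1, 0,0,0,0,0,0,1]}' | sed -n '2p;4p'
```

```text
eef_pos: [0.5402, -0.1258, 0.0835]
force: [-6.8, -1.0, 2.3]
eef_pos: [0.5411, -0.1257, 0.0835]
force: [-7.0, -1.3, 2.7]
```

```bash
python3 -m pendant '{"series":[0.05,0,0,0,0,0,1, 0.05,0,0,0,0,0,1, 0,0,0,0,0,0,1, 0,0,0,0,0,0,1, 0,0,0,0,0,0,1]}' | sed -n '2p;4p'
```

```text
eef_pos: [0.5421, -0.1257, 0.0835]
force: [-7.6, -1.8, 2.8]
```

```bash
g(){ tee o | sed -n '2p;4p'; ! grep -qE 'force: \[-(9|[1-9][0-9])' o; }
python3 -m pendant '{"series":[0.05,0,0,0,0,0,1, 0.05,0,0,0,0,0,1, 0,0,0,0,0,0,1, 0,0,0,0,0,0,1, 0,0,0,0,0,0,1]}' | g &&
python3 -m pendant '{"series":[0.05,0,0,0,0,0,1, 0.05,0,0,0,0,0,1, 0,0,0,0,0,0,1, 0,0,0,0,0,0,1, 0,0,0,0,0,0,1]}' | g &&
python3 -m pendant '{"series":[0.05,0,0,0,0,0,1, 0.05,0,0,0,0,0,1, 0,0,0,0,0,0,1, 0,0,0,0,0,0,1, 0,0,0,0,0,0,1]}' | g &&
python3 -m pendant '{"series":[0.05,0,0,0,0,0,1, 0.05,0,0,0,0,0,1, 0,0,0,0,0,0,1, 0,0,0,0,0,0,1, 0,0,0,0,0,0,1]}' | g
```

```text
eef_pos: [0.5431, -0.1256, 0.0835]
force: [-7.1, -2.1, 2.0]
eef_pos: [0.544, -0.1255, 0.0835]
force: [-6.8, -1.9, 2.0]
eef_pos: [0.545, -0.1254, 0.0835]
force: [-6.2, -2.3, 2.8]
eef_pos: [0.5457, -0.1254, 0.0835]
force: [-8.3, -2.3, 2.2]
```

```bash
python3 -m pendant '{"series":[0.05,0,0,0,0,0,1, 0,0,0,0,0,0,1, 0,0,0,0,0,0,1, 0,0,0,0,0,0,1, 0,0,0,0,0,0,1]}' | sed -n '2p;4p'
```

```text
eef_pos: [0.546, -0.1253, 0.0834]
force: [-9.5, -2.2, 4.2]
```

```bash
python3 -m pendant '{"series":[0.05,0,0,0,0,0,1, 0,0,0,0,0,0,1, 0,0,0,0,0,0,1, 0,0,0,0,0,0,1, 0,0,0,0,0,0,1]}' | sed -n '2p;4p'
```

```text
eef_pos: [0.5462, -0.1253, 0.0834]
force: [-11.2, -2.2, 4.6]
```

```bash
python3 -m pendant '{"series":[0.04,0,0,0,0,0,1, 0,0,0,0,0,0,1, 0,0,0,0,0,0,1, 0,0,0,0,0,0,1, 0,0,0,0,0,0,1]}' | sed -n '2p;4p'
```

```text
eef_pos: [0.5464, -0.1253, 0.0834]
force: [-12.6, -2.4, 5.4]
```

```bash
python3 -m pendant '{"series":[0.04,0,0,0,0,0,1, 0,0,0,0,0,0,1, 0,0,0,0,0,0,1, 0,0,0,0,0,0,1, 0,0,0,0,0,0,1]}' | sed -n '2p;4p'
```

```text
eef_pos: [0.5465, -0.1252, 0.0833]
force: [-14.4, -3.3, 6.4]
```

```bash
python3 -m pendant '{"series":[0.04,0,0,0,0,0,1, 0,0,0,0,0,0,1, 0,0,0,0,0,0,1, 0,0,0,0,0,0,1, 0,0,0,0,0,0,1]}' | sed -n '2p;4p'
```

```text
eef_pos: [0.5467, -0.1252, 0.0833]
force: [-15.6, -4.4, 6.4]
```

```bash
python3 -m pendant '{"series":[-2,0,0,0,0,0,1, -4,0,0,0,0,0,1, -4,0,0,0,0,0,1, -4,0,0,0,0,0,1, -2,0,0,0,0,0,1]}'
python3 -m pendant '{"series":[0,0,-4,0,0,0,0,0,0,-4,0,0,0,0,0,0,-4,0,0,0,0,0,0,-4,0,0,0,0,0,0,-1,0,0,0,0]}'
python3 - <<'E'
from h import *
w=snap("wrist","e.png")
for l in("drawer_knob","drawer_cradle","plug_gauge_mid"):
  for d in robot.spot_point(l,"wrist")[:2]: print(l,round(d["confidence"],2),px(d).round(1),[onz(ray("wrist",px(d)),z).round(3) for z in (.034,.04,.007)])
E
```

```text
t: 12.6
eef_pos: [0.3872, -0.1351, 0.0838]
ee_rot: [-3.139, -0.101, 0.002]
force: [0.9, -0.3, 0.7]
grip_width: 0.0004
gripper_force: 0.0
t: 13.1
eef_pos: [0.3905, -0.1361, 0.2575]
ee_rot: [3.135, 0.102, 0.01]
force: [0.3, 0.4, 0.1]
grip_width: 0.0382
gripper_force: 0.0
drawer_knob 0.62 [319.5 113. ] [array([ 0.465, -0.132,  0.034]), array([ 0.465, -0.132,  0.04 ]), array([ 0.465, -0.132,  0.007])]
plug_gauge_mid 0.92 [231.9 198.8] [array([ 0.369, -0.043,  0.034]), array([ 0.371, -0.045,  0.04 ]), array([ 0.361, -0.035,  0.007])]
plug_gauge_mid 0.74 [117.4  59.8] [array([0.499, 0.062, 0.034]), array([0.498, 0.059, 0.04 ]), array([0.503, 0.08 , 0.007])]
```

View pics/e.png

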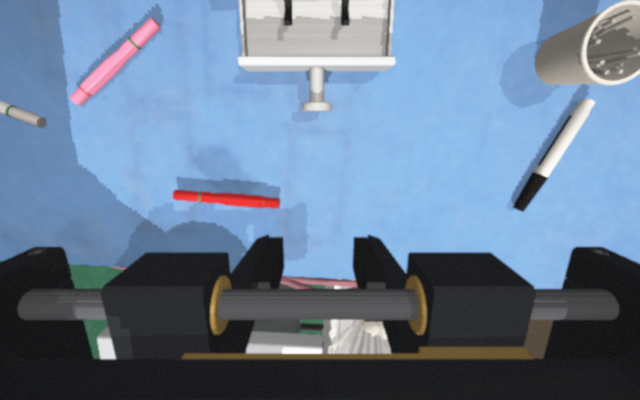

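The drawer is open, with its panel at row 63, the knob at (317,106) and the V blocks at (288,10) and (345,10). The rods in view are the red one at (226,199), the pink one at (115,60) and the gauge's end at (40,122). Now I go to the gauge.

```bash
python3 -m pendant '{"series":[0.4,-4.4,0,0,0,0,0,0.4,-4.4,0,0,0,0,0,0.4,-4.4,0,0,0,0,0,0.4,-4.4,0,0,0,0,0,0.4,-4.4,0,0,0,0,0]}'>o
python3 -m pendant '{"series":[0.4,-4.4,0,0,0,0,0,0.4,-4.4,0,0,0,0,0,0.4,-4.4,0,0,0,0,0,0,0,0,0,0,0,0,0,0,0,0,0,0,0]}'
cat > ga.py <<'E'
from h import *
w=snap("wrist","f.png"); s=robot.get_state(); print(s["t"],s["eef_pos"],s["ee_rot"],s["qpos"])
for d in robot.spot_point("plug_gauge_mid","wrist"): print("mid",round(d["confidence"],2),px(d).round(1),onz(ray("wrist",px(d)),.007).round(4))
for d in robot.cut_out("plug_gauge","wrist"):
  ys,xs=np.nonzero(d["pixels"]); r=cv2.boxPoints(cv2.minAreaRect(np.c_[xs,ys].astype(np.float32)))
  if np.linalg.norm(r[0]-r[1])<np.linalg.norm(r[1]-r[2]): e=(r[0]+r[1])/2,(r[2]+r[3])/2
  else: e=(r[1]+r[2])/2,(r[3]+r[0])/2
  P=[onz(ray("wrist",x),.007) for x in e]; v=P[1]-P[0]
  print(px(d).round(1),len(xs),w[ys,xs].mean(0).round(),(sum(P)/2).round(4),np.linalg.norm(v).round(4),"axis yaw",np.degrees(np.arctan2(v[1],v[0])).round(1))
E
python3 ga.py
```

```text
t: 14.3
eef_pos: [0.3983, 0.2181, 0.252]
ee_rot: [3.139, 0.105, -0.005]
force: [-0.1, -0.7, 0.2]
grip_width: 0.0441
gripper_force: 0.0
14.35 [0.3985136  0.21726299 0.25236494] [ 3.13908883  0.10219009 -0.00458224] [ 2.37378403e-01  2.63457143e-01  1.63437027e+00 -2.38968341e-04
  1.24679253e+00  1.74316602e+00]
mid 0.87 [525.2 224.8] [ 0.3603 -0.0348  0.007 ]
mid 0.84 [455.5  92.3] [0.5029 0.0781 0.007 ]
mid 0.62 [311.9 129.1] [0.4555 0.2276 0.007 ]
mid 0.52 [161.3 168.5] [0.401  0.3961 0.007 ]
[525.2 223.1] 1229 [201.  67.  72.] [ 0.362  -0.0322  0.007 ] 0.1316 axis yaw -89.7
[449.9  88.3] 1641 [228. 153. 182.] [0.5043 0.0812 0.007 ] 0.1277 axis yaw 130.7
[303.8 126.8] 1456 [200. 198. 195.] [0.4567 0.2294 0.007 ] 0.1253 axis yaw -108.8
```

View pics/f.png

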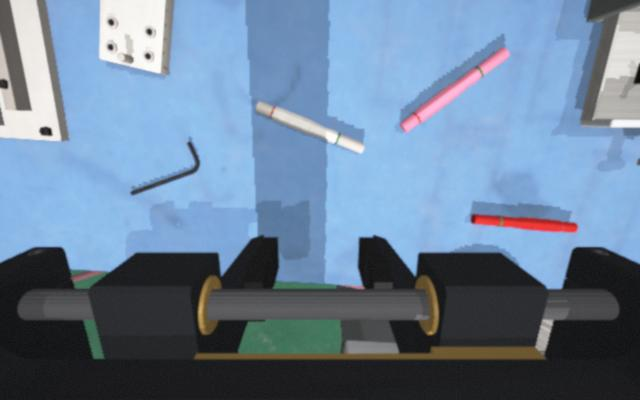

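The white gauge runs from (258,107) to (362,149) in the wrist view, with a red and a green ring. The pink (455,90) and red (525,222) rods are to its right, and the hex key is at (165,175). Gauge middle: (0.457, 0.2295), axis yaw 71.2°, measured length 125 mm.

```bash
python3 -m pendant '{"series":[2.96,-0.4,0,0,0,0,0,2.96,-0.4,0,0,0,0,0,0,0,1,0,0,-8.44,0,0,0,1,0,0,-8.44,0,0,0,1,0,0,-8.44,0]}'>o
python3 -m pendant '{"series":[0,0,1,0,0,-8.44,0,0,0,1,0,0,-8.44,0,0,0,1,0,0,-8.44,0,0,0,1,0,0,-8.44,0,0,0,1,0,0,-8.44,0]}'>o
python3 -m pendant '{"series":[0,0,1,0,0,0,0,0,0,1,0,0,0,0,0,0,1,0,0,0,0,0,0,1,0,0,0,0,0,0,0,0,0,0,0]}'
cat > st.py <<'E'
from h import *
import sys
t=np.array(eval(sys.argv[1])); yaw=float(sys.argv[2])
s=robot.get_state(); M=R.from_rotvec(s["ee_rot"]).as_matrix()
print(s["t"],"to go tool cm",(M.T@(t-s["eef_pos"])*100).round(2),"turn about tool z",round(np.degrees(np.arctan2(M[1,0],M[0,0]))-yaw,2),"tilt",M[2].round(3))
E
python3 ga.py; python3 st.py '[.457,.2295,.066]' 71.2
```

```text
t: 15.95
eef_pos: [0.4569, 0.2293, 0.1324]
ee_rot: [-2.554, -1.827, 0.004]
force: [0.4, -0.7, 0.5]
grip_width: 0.0438
gripper_force: 0.0
16.0 [0.45721412 0.22941626 0.13317803] [-2.55425140e+00 -1.82823959e+00  1.86073690e-03] [ 2.33301638e-01  5.10425639e-01  1.64496185e+00 -1.78200160e-05
  9.87478942e-01  5.61653290e-01]
mid 0.64 [320.5 215. ] [0.4581 0.2296 0.007 ]
[320.8 200.3] 2733 [201. 198. 194.] [0.4562 0.2294 0.007 ] 0.1242 axis yaw -108.8
[376.  327.1] 393 [241. 165. 194.] [0.4739 0.1164 0.007 ] 0.0355 axis yaw -53.7
16.1 to go tool cm [-0.02 -0.05  6.8 ] turn about tool z 0.01 tilt [ 0.  0. -1.]
```

```bash
python3 -m pendant '{"series":[0,0,2.2,0,0,0,0,0,0,2.2,0,0,0,0,0,0,1.4,0,0,0,0,0,0,0.6,0,0,0,0,0,0,0.2,0,0,0,0]}'
python3 -m pendant '{"series":[0,0,0,0,0,0,0.8,0,0,0,0,0,0.8,0,0,0,0,0,0.8,0,0,0,0,0,0.8,0,0,0,0,0,0.8]}' 30
```

```text
t: 16.6
eef_pos: [0.4575, 0.2295, 0.0677]
ee_rot: [2.554, 1.829, 0.0]
force: [-0.1, -0.0, 0.3]
grip_width: 0.0443
gripper_force: 0.0invalid input
```

```bash
python3 -m pendant '{"series":[0,0,0.1,0,0,0,0.9, 0,0,0,0,0,0,0.9, 0,0,0,0,0,0,0.9, 0,0,0,0,0,0,0.9, 0,0,0,0,0,0,0.9]}' 30
```

```text
t: 17.1
eef_pos: [0.4575, 0.2295, 0.0671]
ee_rot: [2.554, 1.829, 0.001]
force: [-0.4, 0.1, 4.5]
grip_width: 0.0144
gripper_force: 30.0
```

```bash
python3 -m pendant '{"series":[0,0,-4,0,0,0,0.9, -3.73,2.07,-1.4,0,0,0,0.9, -3.73,2.07,-1.4,0,0,0,0.9, -3.73,2.07,-1.4,0,0,0,0.9, -3.73,2.07,-1.4,0,0,0,0.9]}'
python3 -m pendant '{"series":[-3.73,2.07,-1.4,0,0,0,0.9, -3.73,2.07,-1.4,0,0,0,0.9, -3.73,2.07,-1.4,0,0,0,0.9, -3.73,2.07,-1.4,0,0,0,0.9, -3.73,2.07,-1.4,0,0,0,0.9]}'
python3 -m pendant '{"series":[-3.73,2.07,-1.4,0,0,0,0.9, 0,0,0,0,0,-7.55,0.9, 0,0,0,0,0,-7.55,0.9, 0,0,0,0,0,-7.55,0.9, 0,0,0,0,0,0,0.9]}'
python3 - <<'E'
from h import *
w=snap("wrist","g.png"); s=robot.get_state(); print(s["t"],s["eef_pos"])
for l,z in(("drawer_cradle",.04),("drawer_knob",.034)):
  for n in ("wrist","top"):
    if n=="top":robot.grab_frame("top")
    else: robot.grab_frame("wrist")
    for d in robot.spot_point(l,n)[:2]: print(n,l,round(d["confidence"],2),px(d).round(1),onz(ray(n,px(d)),z).round(4))
E
python3 st.py '[.5335,-.1263,.0996]' 93.85
```

```text
t: 17.6
eef_pos: [0.4877, 0.06, 0.1634]
ee_rot: [-2.554, -1.83, 0.0]
force: [0.6, -0.3, -0.5]
grip_width: 0.0143
gripper_force: 30.0
t: 18.1
eef_pos: [0.5256, -0.15, 0.2334]
ee_rot: [-2.554, -1.829, 0.0]
force: [1.0, 0.2, -1.4]
grip_width: 0.0143
gripper_force: 30.0
t: 18.6
eef_pos: [0.5332, -0.1903, 0.2466]
ee_rot: [-2.143, -2.296, 0.0]
force: [-0.6, 1.0, -0.3]
grip_width: 0.0141
gripper_force: 30.0
18.65 [ 0.53322115 -0.19022482  0.24659929]
wrist drawer_cradle 0.94 [324.7 127.4] [ 0.5344 -0.1272  0.04  ]
top drawer_cradle 0.68 [355.7 186.2] [ 0.5408 -0.1207  0.04  ]
wrist drawer_knob 0.57 [233.8 128.8] [ 0.4453 -0.1347  0.034 ]
19.05 to go tool cm [ 6.38  0.44 14.72] turn about tool z -0.0 tilt [-0.  0. -1.]
```

View pics/g.png

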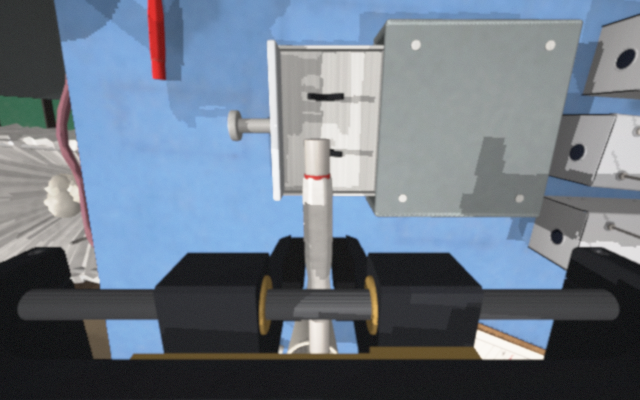

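The wrist view puts the cradle between the V blocks at (325,97) and (335,153), at about (0.5344, -0.1272). The prediction was (0.5335, -0.1263), so the two agree. The gauge is held straight at column 318.

```bash
python3 -m pendant '{"series":[3.35,0.28,0,0,0,0,0.9, 3,0.2,2,0,0,0,0.9, 0,0,4,0,0,0,0.9, 0,0,4,0,0,0,0.9, 0,0,2.5,0,0,0,0.9]}'
python3 -m pendant '{"series":[0,0,0.5,0,0,0,0.9, 0,0,0,0,0,0,0.9, 0,0,0,0,0,0,0.9, 0,0,0,0,0,0,0.9, 0,0,0,0,0,0,0.9]}'
python3 st.py '[.534,-.1268,.0996]' 93.85
python3 - <<'E'
from h import *
robot.grab_frame("wrist")
for l,z in(("drawer_cradle",.04),("plug_gauge_mid",.052)):
    for d in robot.spot_point(l,"wrist")[:2]: print(l,round(d["confidence"],2),px(d).round(1),onz(ray("wrist",px(d)),z).round(4))
E
```

```text
t: 19.55
eef_pos: [0.5332, -0.126, 0.1194]
ee_rot: [-2.143, -2.294, 0.001]
force: [0.8, 0.5, -0.0]
grip_width: 0.0145
gripper_force: 30.0
t: 20.05
eef_pos: [0.5342, -0.1268, 0.1178]
ee_rot: [2.144, 2.294, 0.001]
force: [-0.5, 0.5, -0.0]
grip_width: 0.0139
gripper_force: 30.0
20.05 to go tool cm [ 0.   -0.02  1.82] turn about tool z 0.03 tilt [-0.001  0.002 -1.   ]
drawer_cradle 0.7 [320.9 239.7] [ 0.5344 -0.1245  0.04  ]
plug_gauge_mid 0.94 [318.6 256.5] [ 0.5333 -0.1294  0.052 ]
plug_gauge_mid 0.88 [47.1 55.3] [ 0.4019 -0.0363  0.052 ]
```

```bash
python3 -m pendant '{"series":[0,0,0.6,0,0,0,0.9, 0,0,0.5,0,0,0,0.9, 0,0,0.3,0,0,0,0.9, 0,0,0.1,0,0,0,0.9, 0,0,0,0,0,0,0.9]}'
python3 -m pendant '{"series":[0,0,0.1,0,0,0,0.9, 0,0,0.1,0,0,0,0.9, 0,0,0,0,0,0,0.9, 0,0,0,0,0,0,0.9, 0,0,0,0,0,0,0.9]}'
```

```text
t: 20.7
eef_pos: [0.5339, -0.1266, 0.1016]
ee_rot: [-2.145, -2.295, -0.0]
force: [0.8, -0.7, -0.2]
grip_width: 0.0143
gripper_force: 30.0
t: 21.2
eef_pos: [0.5344, -0.1267, 0.1003]
ee_rot: [2.144, 2.294, 0.001]
force: [2.9, 1.4, 5.5]
grip_width: 0.0143
gripper_force: 30.0
```

```bash
python3 -m pendant '{"series":[0,0,0,0,0,0,0.3, 0,0,0,0,0,0,0.3, 0,0,0,0,0,0,0.3, 0,0,0,0,0,0,0.3, 0,0,-0.2,0,0,0,0.3]}'
python3 -m pendant '{"series":[0,0,-1,0,0,0,0.3, 0,0,-2,0,0,0,0.3, -1,0,-4,0,0,0,0.3, -3,0,-4,0,0,0,0.3, -3,0,-3,0,0,0,0.3]}'
python3 - <<'E'
from h import *
w=snap("wrist","i.png"); s=robot.get_state(); print(s["t"],s["eef_pos"])
for l,z in(("drawer_cradle",.04),("plug_gauge_mid",.04),("drawer_knob",.034)):
    for d in robot.spot_point(l,"wrist")[:2]: print(l,round(d["confidence"],2),px(d).round(1),onz(ray("wrist",px(d)),z).round(4))
E
```

```text
t: 21.7
eef_pos: [0.5336, -0.1266, 0.1015]
ee_rot: [-2.144, -2.295, 0.001]
force: [0.0, -0.3, 0.5]
grip_width: 0.0308
gripper_force: 0.0
t: 22.2
eef_pos: [0.5386, -0.1969, 0.2454]
ee_rot: [2.141, 2.295, 0.001]
force: [0.5, -1.0, -0.5]
grip_width: 0.031
gripper_force: 0.0
22.25 [ 0.53984981 -0.20171338  0.24958562]
drawer_cradle 0.71 [320.4 119.7] [ 0.5376 -0.131   0.04  ]
plug_gauge_mid 0.93 [150.2   3.6] [ 0.3845 -0.0427  0.04  ]
plug_gauge_mid 0.81 [322.1 118.2] [ 0.5375 -0.1269  0.04  ]
drawer_knob 0.94 [223.7 117.5] [ 0.4421 -0.1309  0.034 ]
```

View pics/i.png

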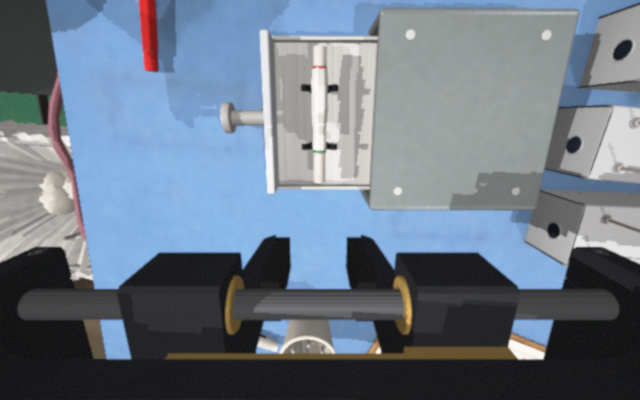

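The gauge lies across both V blocks at (319,115), with blocks at rows 88 and 146. The knob is at (225,117).

```bash
python3 -m pendant '{"series":[2.5,-4.07,0,0,0,0,1, 2.5,-4.07,0,0,0,0,1, 2.5,-4.07,0,0,0,0,1, 0,0,0,0,0,8.18,1, 0,0,0,0,0,8.18,1]}' >o
python3 -m pendant '{"series":[0,0,0,0,0,8.18,1, 0,0,0,0,0,8.18,1, 0,0,0,0,0,8.18,1, 0,0,0,0,0,8.18,1, 0,0,0,0,0,8.18,1]}' >o
python3 -m pendant '{"series":[0,0,0,0,0,8.18,1, 0,0,0,0,0,8.18,1, 0,0,0,0,0,8.18,1, 0,0,0,0,0,8.18,1, 0,0,0,0,0,0,1]}'
python3 st.py '[.4128,-.1345,.0835]' 3.85
```

```text
t: 23.9
eef_pos: [0.4111, -0.1287, 0.2407]
ee_rot: [-3.138, -0.107, 0.004]
force: [-0.0, -0.2, -0.3]
grip_width: 0.0003
gripper_force: 0.0
23.9 to go tool cm [ 0.16  0.62 15.72] turn about tool z 0.04 tilt [-0.002 -0.002 -1.   ]
```

```bash
python3 -m pendant '{"series":[0,0.5,4,0,0,0,1, 0,0,4,0,0,0,1, 0,0,4,0,0,0,1, 0,0,2.5,0,0,0,1, 0,0,1,0,0,0,1]}'
python3 -m pendant '{"series":[0,0,0,0,0,0,1, 0,0,0,0,0,0,1, 0,0,0,0,0,0,1, 0,0,0,0,0,0,1, 0,0,0,0,0,0,1]}'>o; cat o
python3 st.py '[.4128,-.1345,.0835]' 3.85
```

```text
t: 24.4
eef_pos: [0.4109, -0.1337, 0.0845]
ee_rot: [-3.136, -0.113, 0.007]
force: [0.2, -0.2, 1.0]
grip_width: 0.0006
gripper_force: 0.0
t: 24.9
eef_pos: [0.4122, -0.135, 0.0874]
ee_rot: [3.139, 0.107, 0.002]
force: [0.2, -0.8, 0.1]
grip_width: 0.0005
gripper_force: 0.0
24.9 to go tool cm [ 0.06 -0.04  0.39] turn about tool z 0.06 tilt [ 0.001  0.001 -1.   ]
```

```bash
python3 -m pendant '{"series":[0.4,0,0.35,0,0,0,1, 0.5,0,0,0,0,0,1, 0.4,0,0,0,0,0,1, 0.3,0,0,0,0,0,1, 0.3,0,0,0,0,0,1]}'| sed -n '2p;4p'
python3 -m pendant '{"series":[0.3,0,0,0,0,0,1, 0.3,0,0,0,0,0,1, 0.4,0,0,0,0,0,1, 0.5,0,0,0,0,0,1, 0.6,0,0,0,0,0,1]}'| sed -n '2p;4p'
python3 -m pendant '{"series":[0.6,0,0,0,0,0,1, 0.6,0,0,0,0,0,1, 0.6,0,0,0,0,0,1, 0.6,0,0,0,0,0,1, 0.6,0,0,0,0,0,1]}'| sed -n '2p;4p'
python3 -m pendant '{"series":[0.6,0,0,0,0,0,1, 0.6,0,0,0,0,0,1, 0.6,0,0,0,0,0,1, 0.6,0,0,0,0,0,1, 0.4,0,0,0,0,0,1]}'| sed -n '2p;4p'
```

```text
eef_pos: [0.4313, -0.1335, 0.0832]
force: [0.3, -0.1, 0.7]
eef_pos: [0.4514, -0.132, 0.0831]
force: [-6.4, -1.2, 0.9]
eef_pos: [0.4813, -0.13, 0.0831]
force: [-6.2, -2.1, 2.5]
eef_pos: [0.5092, -0.1281, 0.083]
force: [-6.3, -1.9, 2.1]
```

```bash
python3 -m pendant '{"series":[0.5,0,0,0,0,0,1, 0.5,0,0,0,0,0,1, 0.5,0,0,0,0,0,1, 0.3,0,0,0,0,0,1, 0.2,0,0,0,0,0,1]}'| sed -n '2p;4p'
python3 -m pendant '{"series":[0.2,0,0,0,0,0,1, 0.2,0,0,0,0,0,1, 0.2,0,0,0,0,0,1, 0.1,0,0,0,0,0,1, 0.1,0,0,0,0,0,1]}'| sed -n '2p;4p'
python3 -m pendant '{"series":[0.05,0,0,0,0,0,1, 0,0,0,0,0,0,1, 0,0,0,0,0,0,1, 0,0,0,0,0,0,1, 0,0,0,0,0,0,1]}'| sed -n '2p;4p'
```

```text
eef_pos: [0.529, -0.1267, 0.083]
force: [-6.2, -2.3, 1.9]
eef_pos: [0.5369, -0.1262, 0.083]
force: [-7.0, -2.3, 2.2]
eef_pos: [0.5374, -0.1262, 0.083]
force: [-5.7, -1.3, 1.9]
```

```bash
g(){ tee o | sed -n '2p;4p'; ! grep -qE 'force: \[-([89]|[1-9][0-9])' o; }
python3 -m pendant '{"series":[0.05,0,0,0,0,0,1, 0.05,0,0,0,0,0,1, 0.05,0,0,0,0,0,1, 0,0,0,0,0,0,1, 0,0,0,0,0,0,1]}' | g &&
python3 -m pendant '{"series":[0.05,0,0,0,0,0,1, 0.05,0,0,0,0,0,1, 0,0,0,0,0,0,1, 0,0,0,0,0,0,1, 0,0,0,0,0,0,1]}' | g &&
python3 -m pendant '{"series":[0.05,0,0,0,0,0,1, 0.05,0,0,0,0,0,1, 0,0,0,0,0,0,1, 0,0,0,0,0,0,1, 0,0,0,0,0,0,1]}' | g &&
python3 -m pendant '{"series":[0.05,0,0,0,0,0,1, 0.05,0,0,0,0,0,1, 0,0,0,0,0,0,1, 0,0,0,0,0,0,1, 0,0,0,0,0,0,1]}' | g &&
python3 -m pendant '{"series":[0.05,0,0,0,0,0,1, 0.05,0,0,0,0,0,1, 0,0,0,0,0,0,1, 0,0,0,0,0,0,1, 0,0,0,0,0,0,1]}' | g
```

```text
eef_pos: [0.5389, -0.1261, 0.083]
force: [-5.7, -1.7, 1.4]
eef_pos: [0.5399, -0.126, 0.083]
force: [-6.6, -1.5, 2.1]
eef_pos: [0.5409, -0.1259, 0.083]
force: [-5.3, -1.5, 2.3]
eef_pos: [0.5418, -0.1259, 0.083]
force: [-6.3, -1.8, 2.6]
eef_pos: [0.5428, -0.1258, 0.083]
force: [-6.5, -1.8, 2.8]
```

```bash
g(){ tee o | sed -n '1,2p;4p'; ! grep -qE 'force: \[-([89]|[1-9][0-9])' o; }
python3 -m pendant '{"series":[0.05,0,0,0,0,0,1, 0.05,0,0,0,0,0,1, 0,0,0,0,0,0,1, 0,0,0,0,0,0,1, 0,0,0,0,0,0,1]}' | g &&
python3 -m pendant '{"series":[0.05,0,0,0,0,0,1, 0.05,0,0,0,0,0,1, 0,0,0,0,0,0,1, 0,0,0,0,0,0,1, 0,0,0,0,0,0,1]}' | g &&
python3 -m pendant '{"series":[0.05,0,0,0,0,0,1, 0.05,0,0,0,0,0,1, 0,0,0,0,0,0,1, 0,0,0,0,0,0,1, 0,0,0,0,0,0,1]}' | g &&
python3 -m pendant '{"series":[0.05,0,0,0,0,0,1, 0.05,0,0,0,0,0,1, 0,0,0,0,0,0,1, 0,0,0,0,0,0,1, 0,0,0,0,0,0,1]}' | g &&
python3 -m pendant '{"series":[0.05,0,0,0,0,0,1, 0.05,0,0,0,0,0,1, 0,0,0,0,0,0,1, 0,0,0,0,0,0,1, 0,0,0,0,0,0,1]}' | g
```

```text
t: 31.4
eef_pos: [0.5438, -0.1258, 0.083]
force: [-6.8, -1.4, 2.8]
t: 31.9
eef_pos: [0.5447, -0.1257, 0.083]
force: [-6.8, -1.8, 2.5]
t: 32.4
eef_pos: [0.5456, -0.1256, 0.083]
force: [-7.7, -2.3, 3.1]
t: 32.9
eef_pos: [0.546, -0.1255, 0.0829]
force: [-10.2, -3.3, 3.9]
```

```bash
g(){ tee o | sed -n '2p;4p'; ! grep -qE 'force: \[-(1[5-9]|[2-9][0-9])' o; }
python3 -m pendant '{"series":[0.05,0,0,0,0,0,1, 0,0,0,0,0,0,1, 0,0,0,0,0,0,1, 0,0,0,0,0,0,1, 0,0,0,0,0,0,1]}' | g &&
python3 -m pendant '{"series":[0.05,0,0,0,0,0,1, 0,0,0,0,0,0,1, 0,0,0,0,0,0,1, 0,0,0,0,0,0,1, 0,0,0,0,0,0,1]}' | g &&
python3 -m pendant '{"series":[0.04,0,0,0,0,0,1, 0,0,0,0,0,0,1, 0,0,0,0,0,0,1, 0,0,0,0,0,0,1, 0,0,0,0,0,0,1]}' | g
```

```text
eef_pos: [0.5463, -0.1255, 0.0829]
force: [-12.3, -2.3, 4.2]
eef_pos: [0.5465, -0.1254, 0.0828]
force: [-13.7, -3.2, 5.0]
eef_pos: [0.5467, -0.1254, 0.0828]
force: [-15.4, -4.2, 6.3]
```

```bash
python3 -m pendant '{"series":[-1,0,0,0,0,0,1, -3,0,0,0,0,0,1, -4,0,0,0,0,0,1, -4,0,0,0,0,0,1, -3,0,0,0,0,0,1]}'|sed -n '1,2p;4p'
python3 -m pendant '{"series":[0,0,-4,0,0,0,1, 0,0,-4,0,0,0,1, 1,0,-4,0,0,0,1, 3,0,-4,0,0,0,1, 3,0,-1,0,0,0,1]}'|sed -n '1,2p;4p'
python3 - <<'E'
from h import *
w=snap("wrist","j.png"); t=robot.grab_frame("side")
cv2.imwrite("pics/k.png",np.vstack([w[:,:,::-1][:300],cv2.resize(t[155:230,220:380,::-1],(640,300))]))
robot.grab_frame("wrist")
for d in robot.spot_point("drawer_knob","wrist")[:2]: print(d["confidence"],onz(ray("wrist",px(d)),.034).round(4))
E
```

```text
t: 34.9
eef_pos: [0.3977, -0.1354, 0.0834]
force: [0.2, -1.2, -0.3]
t: 35.4
eef_pos: [0.4709, -0.1312, 0.258]
force: [-0.4, -0.1, -0.3]
0.71 [ 0.5363 -0.1269  0.034 ]
```

View pics/k.png

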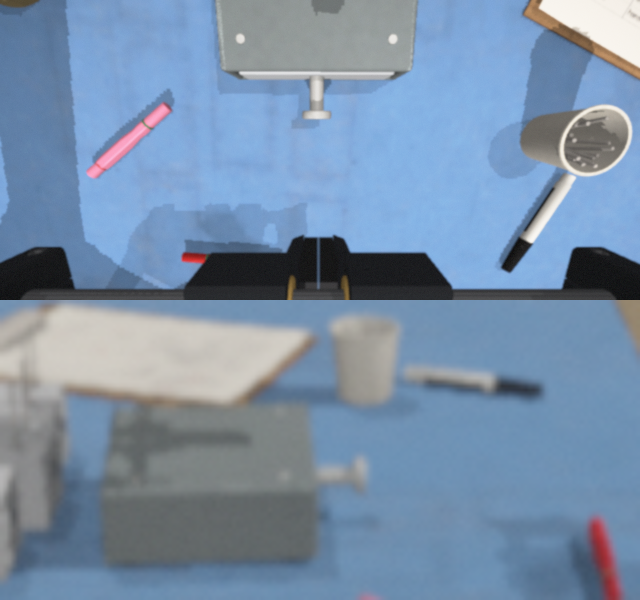

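The wrist view shows the drawer shut flush, with the knob face at (317,115). In the side view the knob stands out as far as it did at the start, and the cup, marker and rods are undisturbed. Nothing touches the drawer, so I hand in.

```bash
python3 -c "
from plant import robot
print(robot.hand_in())"
```

```text
the job is handed in; nothing more can be done
None
```

The job is handed in at about 35.5 s: I pressed the drawer open, laid the plug gauge in the V cradle and pushed the drawer in again. In the last pictures it stood shut flush by itself; the highest push I read was about 16 N, and the bystanders in view had not moved.

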